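# Trip the pin magazine and pin the valve flange

## Task

Push the release rod through the small hole in the front of the pin magazine so that its tray springs out, then put every pin from the tray down through a hole of its own in the valve's square flange until the head sits on the flange. Hang the release rod by its eye over the upright post of its stand, lying down on the disc, and push the empty tray back in until it latches shut. Leave the other things on the bench where they are.

Things in the scene. Friction and masses are not known exactly. Their poses are not given: they have to be found in the camera images.
- magazine: pin magazine: a fixed grey sheet-steel box, 160 deep (its x) x 300 wide (its y) x 100 high. Origin: centre of its underside; its front panel looks to its -x, at x = -80, away from the robot and to its right. The part of the front from y = -45 to +135 is the tray in an opening 80 high; the rest is a plain panel with the access hole.
- magazine_hole (a point): centre of the round, level access hole, 14 mm across, in a black square surround, at the panel's outer face (magazine frame -80, -95, 60 mm). 54 mm in from that face stands the arm of a spring latch; pushing it to 62 to 68 mm in (stop at 71) with about 3 to 10 N frees the tray. The latch springs back by itself.
- tray (a joint): how far the tray has slid out, along the magazine's -x: 0 shut, 0.10 m fully out; latched it reads up to about 0.002. Freed, a spring pushes it out gently (5 N shut, 2.5 N fully out, damped, about 1 s). Pushed right back in (5 to 10 N) it snaps onto the latch by itself and stays shut.
- tray_knob (a point): middle of the outer face of the black knob (50 wide, 30 high, 30 deep) on the tray's front board, 34 mm above the bench; moves with the tray. The board is 178 wide, its top 58 mm above the bench; shut, it is level with the front panel. The pins stand in a row 82 mm behind the knob's face, 22 and 66 mm to either side of it, in 13 mm square sockets in a plate whose top is at 54 mm.
- latch (a joint): angle of the hidden latch inside the magazine: 0 at rest (holding), about 0.2 to 0.5 rad when pushed by the rod; tripped from about 0.2
- valve: steel valve body fixed on the bench: base 120 x 120 x 12, a neck 48 mm across, and on top a square mounting flange 110 x 110 x 15, its top 70 mm above the bench. Origin: centre of the underside, x and y along the flange's edges. Nothing stands on the flange.
- release_rod: release rod, a loose hand tool lying flat at the start: black handle 60 long (x) x 16 wide (y) x 16 high; a steel rod 8 mm thick runs 100 mm on from its front along +x (axis 8 mm above the underside, tip at x = 130); at its back a steel tab 34 x 34 x 10 with a round eye 18 mm across, axis z. About 0.12 kg. Origin: middle of the handle's underside.
- rod_eye (a point): centre of the release rod's eye, at the underside of the tab (47 mm behind the origin, at x = -47)
- post: the release rod's stand, fixed: a grey disc 120 mm across and 12 high with an upright steel post in its centre, 10 mm across, its round top 59 mm above the bench. Origin: centre of the underside.
- post_seat (a point): foot of the post, on the disc's upper face (12 mm above the bench)
- valve_hole0 (a point): one of the four through holes in the valve's flange, 12 mm across, upright, 38 mm off the flange's middle both ways; the point lies at the mouth's centre on the flange's top
- valve_hole1 (a point): one of the four through holes in the valve's flange, 12 mm across, upright, 38 mm off the flange's middle both ways; the point lies at the mouth's centre on the flange's top
- valve_hole2 (a point): one of the four through holes in the valve's flange, 12 mm across, upright, 38 mm off the flange's middle both ways; the point lies at the mouth's centre on the flange's top
- valve_hole3 (a point): one of the four through holes in the valve's flange, 12 mm across, upright, 38 mm off the flange's middle both ways; the point lies at the mouth's centre on the flange's top
- pin0: steel pin (some may be absent): shank 10 mm across, 45 long, tapered tip; head 18 mm across, 20 high, on top; 65 g. It stands upright in the tray, head on the socket plate. Origin: centre of the tip's end face, z towards the head. Fully home in the flange its origin is 25 mm above the bench.
- pin1: steel pin (some may be absent): shank 10 mm across, 45 long, tapered tip; head 18 mm across, 20 high, on top; 65 g. It stands upright in the tray, head on the socket plate. Origin: centre of the tip's end face, z towards the head. Fully home in the flange its origin is 25 mm above the bench.
- pin2: steel pin (some may be absent): shank 10 mm across, 45 long, tapered tip; head 18 mm across, 20 high, on top; 65 g. It stands upright in the tray, head on the socket plate. Origin: centre of the tip's end face, z towards the head. Fully home in the flange its origin is 25 mm above the bench.
- pin3: steel pin (some may be absent): shank 10 mm across, 45 long, tapered tip; head 18 mm across, 20 high, on top; 65 g. It stands upright in the tray, head on the socket plate. Origin: centre of the tip's end face, z towards the head. Fully home in the flange its origin is 25 mm above the bench.
- stem0: loose bystander: turned steel valve stem like a spool standing up, 40 mm across, 55 high; origin at its underside
- stem1: loose bystander: turned steel valve stem like a spool standing up, 40 mm across, 55 high; origin at its underside
- stem2: loose bystander: turned steel valve stem like a spool standing up, 40 mm across, 55 high; origin at its underside
- washer: loose bystander: thick steel washer 52 mm across, 12 high
- tub: loose bystander: white plastic tub 90 mm across, 90 high
- wrench: loose bystander: wrench lying flat at the far side
Mind the look-alikes: they are no part of the job. Of the things that look like the post, take the one that is nearest to the robot's base at the start.

How it is judged:
On the way:
1. the latch is tripped through the hole and the tray has sprung out (value of joint tray above 0.08 m), for 0.2 s.
At the end, for the whole second after the job is handed in: every pin is upright (0.12 rad) in a flange hole (tip within 5 mm of its axis), head within 4 mm of the flange; the rod's eye is round the post (within 9 mm) and within 10 mm of the disc; the tray is shut (within 6 mm), latch at rest (under 0.08 rad); all still ((horizontal distance between pin0 and valve_hole0 below 0.005 m or horizontal distance between pin0 and valve_hole1 below 0.005 m or horizontal distance between pin0 and valve_hole2 below 0.005 m or horizontal distance between pin0 and valve_hole3 below 0.005 m) and z of pin0 in the frame of valve between 0.018 and 0.029 m and angle between each of pin0, pin1, pin2, pin3's own z axis and vertical below 0.12 rad and linear speed of each of pin0, pin1, pin2, pin3, release_rod below 0.02 m/s and (horizontal distance between pin1 and valve_hole0 below 0.005 m or horizontal distance between pin1 and valve_hole1 below 0.005 m or horizontal distance between pin1 and valve_hole2 below 0.005 m or horizontal distance between pin1 and valve_hole3 below 0.005 m) and z of pin1 in the frame of valve between 0.018 and 0.029 m and (horizontal distance between pin2 and valve_hole0 below 0.005 m or horizontal distance between pin2 and valve_hole1 below 0.005 m or horizontal distance between pin2 and valve_hole2 below 0.005 m or horizontal distance between pin2 and valve_hole3 below 0.005 m) and z of pin2 in the frame of valve between 0.018 and 0.029 m and (horizontal distance between pin3 and valve_hole0 below 0.005 m or horizontal distance between pin3 and valve_hole1 below 0.005 m or horizontal distance between pin3 and valve_hole2 below 0.005 m or horizontal distance between pin3 and valve_hole3 below 0.005 m) and z of pin3 in the frame of valve between 0.018 and 0.029 m and horizontal distance between rod_eye and post_seat below 0.009 m and z of rod_eye in the frame of post between 0.005 and 0.022 m and value of joint tray below 0.006 m and value of joint latch below 0.08 rad); the robot touches nothing.
It fails at once if a bystander (stems, washer, tub, wrench) is moved more than 30 mm (distance of any of stem0, stem1, stem2, washer, tub, wrench from where it was at the start of the episode above 0.03 m).
Of pin0, pin1, pin2, pin3 only 2 to 4 are there at a start; the rules pass over those that are not, and their reading is None.
At some moment in a run one of release_rod may be knocked a few centimetres aside while the robot is not near it.
It also fails if it takes over 210 s, if anything falls off the work surface, if the arm or the gripper's body presses on something with over 40 N, if the wrist force passes 120 N, or if a joint passes its speed limit or range.

## Robot

A 6-joint arm with a two-finger parallel gripper is mounted at the origin on the work surface. World frame = base frame: x ahead of the robot, y to its left, z up, the work surface at z = 0. Lengths are in m, angles in rad, forces in N, time in s.
With the tool pointing down it reaches from about 0.325 to 1 m from the base axis. Payload 5.1 kg.
Tool frame: the origin (TCP) lies between the finger pads; the fingertips stand 14 mm ahead of it and the grasp point (between the pads) lies 5 mm behind it; z points along the fingers, x is the direction in which the jaws open and shut, and the axes are right-handed (so a half turn about z gives the same grasp; the last joint's range is limited). The gripper opens to 85 mm and grips with 20 to 120 N. Pads are 22 mm wide; open, the fingers measure 114 mm over their backs; the gripper's body (76 mm by 85 mm) begins 54 mm behind the grasp point. The pads swing forward as they close: fully open they stand 13 mm farther back than shut.
Start: joints at [1.26, 0.124, 1.65, -0, 1.367, -0.083], TCP at [0.147, 0.633, 0.245] pointing down, gripper open.
Joint ranges: [-2.61, 2.61], [-1.02, 2.33], [0.03, 2.71], [-1.35, 4.49], [0.32, 2.68], [-2.91, 2.91]. Speed limits (rad/s): [2.57, 2.57, 3.14, 3.14, 3.14, 3.14].

## Interface

Orientations are given as a unit quaternion [x, y, z, w].
In Python, from station import ctrl gives the robot as it stands. Calls block until the motion is done:
- ctrl.reach(position, orientation): joint-space move of the TCP to a pose.
- ctrl.move_straight(position, attitude=None, speed=0.15, stop_force=None): straight line of the TCP; attitude=None keeps the orientation; speed is the mean speed in m/s. With stop_force (N) it stops when the force on the tool has changed by that much, and returns True; else False.
- ctrl.movej(angles): joint-space move.
- ctrl.grip(opening, grasp_force=None): finger opening in m; grasp_force is the grip in N (None keeps the last); returns when the fingers have stopped.
- ctrl.pause(seconds).
- ctrl.solve_ik(position, orientation): joint angles nearest the present ones, or None.
- ctrl.observe(): the state.
- ctrl.grab_frame(name): name is "scene" or "top" or "wrist"; returns a dict with "image" (420x560x3 uint8, red, green, blue), "camera_matrix" (3x3 intrinsics, pixels), "rvec" (rotation vector, rad) and "tvec" (3), from world to camera coordinates, as OpenCV has them; the wrist camera has in their place "mount" (4x4, takes a point from camera to tool coordinates, whose origin is the TCP and whose axes are the tool frame's). Camera axes: x right, y down, z forward; pixel columns grow to the right and rows downward; lengths in m; the calibration is good to about 2 mm. A picture is of the moment at which its call begins: read the wrist's pose just before it. There is no depth.
A pose or a line that the arm cannot do raises ctrl.PlanningError and nothing moves.
- ctrl.job_done(): hands the job in, once; it reports no verdict.
Trained networks look in a picture, given as the dict that the camera call returned (one of the last four; its "shot" number tells which), for a name from the list of things; names that differ only in an ending like _2 or _b are one class to them, and where a whole thing is asked for, a point or a joint stands for the part that bears it (a point fixed in the world has none). Each returns a list of dicts, best first, with "score" (0 to 1); they miss things now and then, are a little off and sometimes report something else, mostly with a low value. They report only what shows in the picture. A call takes as long as a camera call. They do not tell look-alikes from the thing itself.
- ctrl.cut_out(picture, query): "pixels" (420x560 bool, what is visible of it) and "box" ([left, top, width, height] in pixels, round what is visible of it).
The state is a dict: "time_s": time; "joint_pos": joint angles; "joint_velocities": joint speeds; "tau": joint torques, N m; "tcp_pos": TCP position; "tcp_rot": TCP orientation; "ft_force": force on the tool from outside, world axes, zero at the start; "wrist_torque": the same for the moment, N m; "opening": finger opening in m.
Only numpy, scipy, OpenCV 4.12 (cv2) and the standard library are available. Lean on these libraries where they do the work, as an engineer would, in place of code of your own. Each camera call takes 0.05 s, during which the arm holds its last target.

## Working session

There is one attempt and no reset: what is moved stays moved. The work goes in short steps, each a Python script; the robot and the scene stay as the last script left them, time stands still between calls to the robot, and variables do not carry over. Pictures are saved under pics/ and viewed, and the job is handed in when it is done.

```bash
ls; mkdir -p pics; python3 - <<'E'
from station import ctrl
import cv2,numpy as np
for n in ("scene","top","wrist"):
    p=ctrl.grab_frame(n); cv2.imwrite(f"pics/a_{n}.png",p["image"][:,:,::-1])
    print(n,np.round(p["camera_matrix"],1).tolist(),[np.round(p[k],3).tolist() for k in ("rvec","tvec","mount") if k in p])
print(ctrl.observe())
E
```

```text
pics
scene [[412.7, 0.0, 278.7], [0.0, 412.7, 207.4], [0.0, 0.0, 1.0]] [[1.854, 1.631, -0.678], [0.024, -0.333, 1.635]]
top [[509.9, 0.0, 279.3], [0.0, 509.9, 209.7], [0.0, 0.0, 1.0]] [[2.183, -2.187, 0.087], [-0.095, 0.555, 1.784]]
wrist [[346.8, 0.0, 275.0], [0.0, 346.8, 212.4], [0.0, 0.0, 1.0]] [[[1.0, 0.0, 0.0, 0.001], [-0.0, 0.954, 0.298, -0.077], [-0.0, -0.298, 0.954, -0.13], [0.0, 0.0, 0.0, 1.0]]]
{'time_s': 0.15, 'joint_pos': array([ 1.26040394e+00,  1.24396698e-01,  1.65137763e+00,  3.62780362e-05,
        1.36747351e+00, -8.25671614e-02]), 'joint_velocities': array([ 8.48213648e-04,  6.10917326e-04, -4.70951347e-03,  9.29163593e-05,
        2.71797196e-04,  1.46445815e-04]), 'tau': array([ 3.94803110e-04, -4.24228120e+01, -3.66015029e+01, -1.12876310e-04,
        4.68066559e-03,  1.98654055e-05]), 'tcp_pos': array([0.14666917, 0.63277428, 0.24429833]), 'tcp_rot': array([ 7.82900314e-01,  6.22146617e-01, -6.98044055e-04,  4.44925922e-04]), 'ft_force': array([ 0.11690695,  0.56304521, -0.25992397]), 'wrist_torque': array([ 0.02084684, -0.0242014 , -0.04736416]), 'opening': 0.08527202966386464}
```

View pics/a_scene.png

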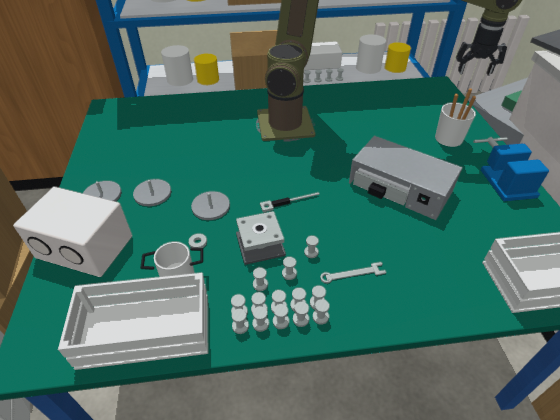

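View pics/a_top.png

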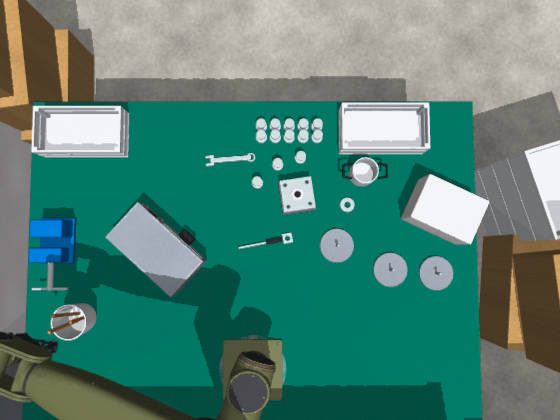

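View pics/a_wrist.png

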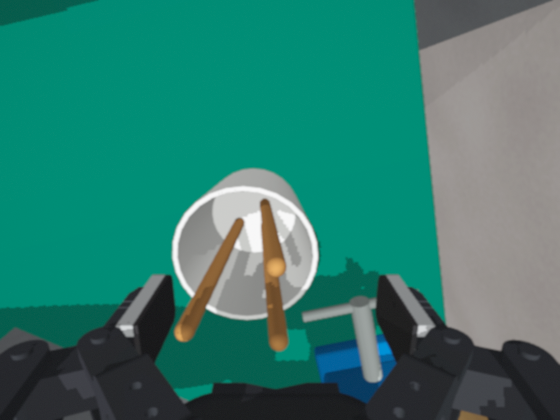

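Top view: rod near (265,241), valve (297,194), magazine (155,248) with knob at (187,236), three discs at (337,245), (390,269) and (436,272), stems at (257,182), (278,163) and (300,157), wrench (230,158), washer (347,204), tub (362,171). I'll localise these next.

```bash
cat > h.py <<'E'
from station import ctrl
import cv2,numpy as np
from scipy.spatial.transform import Rotation as R
def cam(p, obs=None):
    K=np.array(p["camera_matrix"])
    if "mount" in p:
        T=np.eye(4);T[:3,:3]=R.from_quat(obs["tcp_rot"]).as_matrix();T[:3,3]=obs["tcp_pos"]
        C=T@np.array(p["mount"]); Rw=C[:3,:3]; o=C[:3,3]
    else:
        Rm=cv2.Rodrigues(np.array(p["rvec"],float))[0]; Rw=Rm.T; o=-Rm.T@np.array(p["tvec"]).ravel()
    return K,Rw,o
def toplane(c,uv,z):
    K,Rw,o=c; uv=np.atleast_2d(np.array(uv,float))
    d=np.c_[uv,np.ones(len(uv))]@np.linalg.inv(K).T@Rw.T
    return o+d*((z-o[2])/d[:,2])[:,None]
def proj(c,X):
    K,Rw,o=c; q=(np.atleast_2d(X)-o)@Rw@K.T
    return q[:,:2]/q[:,2:]
def shot(n,name=None):
    o=ctrl.observe(); p=ctrl.grab_frame(n)
    if name: cv2.imwrite(f"pics/{name}.png",p["image"][:,:,::-1])
    return p,cam(p,o)
def save(img,name,s=1,crop=None):
    if crop: l,t,w,h=crop; img=img[t:t+h,l:l+w]
    cv2.imwrite(f"pics/{name}.png",cv2.resize(img[:,:,::-1],None,fx=s,fy=s,interpolation=cv2.INTER_CUBIC))
E
python3 - <<'E'
from h import *
p,c=shot("top")
for n,z in [("magazine",.1),("valve",.07),("release_rod",.008),("post",.012),("stem0",.055),("washer",.012),("tub",.09),("wrench",.01),("tray_knob",.034)]:
    for d in ctrl.cut_out(p,n)[:4]:
        if d["score"]<.3: continue
        ys,xs=np.nonzero(d["pixels"]); m=[xs.mean(),ys.mean()]
        r=cv2.minAreaRect(np.c_[xs,ys].astype(np.float32))
        print(n,round(d["score"],2),np.round(m,1),d["box"],"W",np.round(toplane(c,m,z)[0,:2],3),[np.round(q,1) for q in r], np.round(toplane(c,cv2.boxPoints(r),z)[:,:2],3).tolist())
save(p["image"],"b_rod",6,(225,215,140,60))
save(p["image"],"b_mag",5,(95,185,130,120))
E
```

```text
magazine 0.88 [156.6 248.3] [106.6, 198.5, 100.4, 99.1] W [0.42  0.317] [array([158.3, 245.5]), array([92.6, 60.3]), np.float64(42.5)] [[0.46, 0.495], [0.61, 0.361], [0.398, 0.128], [0.25, 0.263]]
valve 0.64 [296.4 195.2] [279.7, 180.7, 34.2, 36.3] W [ 0.601 -0.155] [array([296.3, 195.5]), array([35.2, 34.4]), np.float64(81.9)] [[0.652, -0.088], [0.669, -0.205], [0.548, -0.222], [0.532, -0.104]]
valve 0.6 [156.8 248.5] [104.6, 201.9, 103.3, 96.6] W [0.419 0.324] [array([158.7, 245.9]), array([92. , 60.3]), np.float64(42.7)] [[0.459, 0.503], [0.611, 0.366], [0.396, 0.131], [0.247, 0.269]]
release_rod 0.46 [271.5 240.7] [236.5, 231.8, 56.2, 12.7] W [ 0.445 -0.068] [array([266.3, 243.3]), array([ 8.9, 52.6]), np.float64(74.7)] [[0.427, 0.044], [0.476, -0.136], [0.445, -0.144], [0.397, 0.036]]
post 0.95 [336.5 244.7] [323.3, 230.4, 30.2, 31.7] W [ 0.431 -0.298] [array([336.5, 244.5]), array([31., 31.]), np.float64(90.0)] [[0.486, -0.244], [0.486, -0.354], [0.377, -0.353], [0.377, -0.243]]
post 0.95 [435.4 272.6] [418.2, 255.1, 36.2, 35.6] W [ 0.332 -0.647] [array([435. , 272.5]), array([
[... 1385 characters left out ...]
), array([48.2, 11.9]), np.float64(40.6)] [[0.493, 0.293], [0.523, 0.268], [0.417, 0.142], [0.386, 0.168]]
wrench 0.85 [227.4 158.5] [205.5, 155.0, 49.1, 10.8] W [0.74 0.09] [array([228.5, 159.5]), array([10.1, 46.9]), np.float64(88.6)] [[0.753, 0.17], [0.757, 0.002], [0.72, 0.001], [0.716, 0.169]]
wrench 0.67 [274.4 240. ] [240.5, 232.2, 53.1, 15.4] W [ 0.448 -0.079] [array([265.2, 240.1]), array([ 9.3, 51.7]), np.float64(83.4)] [[0.454, 0.047], [0.474, -0.135], [0.442, -0.139], [0.421, 0.043]]
tray_knob 0.76 [185.9 237.6] [179.9, 231.7, 13.8, 14.6] W [0.456 0.231] [array([186. , 237.2]), array([16.3,  9.1]), np.float64(41.2)] [[0.465, 0.262], [0.489, 0.242], [0.451, 0.198], [0.427, 0.219]]
```

View pics/b_rod.png

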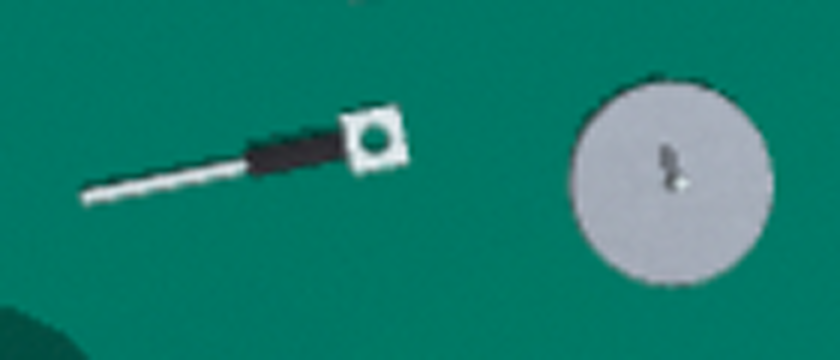

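View pics/b_mag.png

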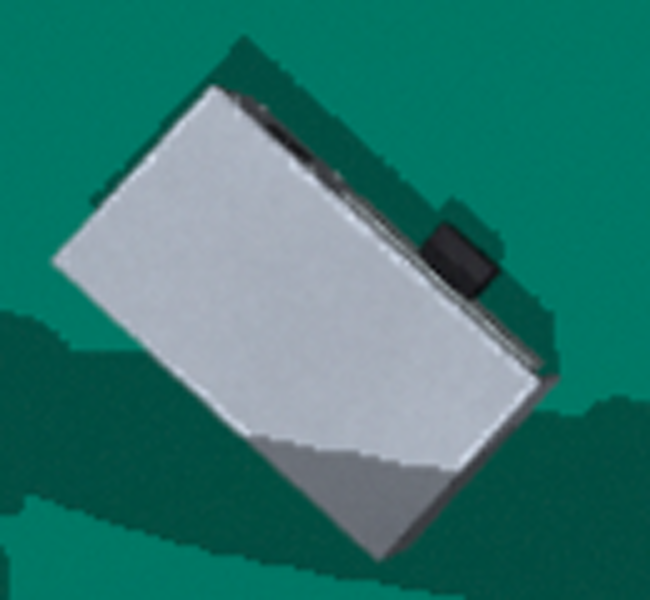

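Of the three post-like discs, A at (337,245) is 0.52 m from the base, B at (390,269) is 0.60 m and C at (436,272) is 0.73 m. A is the nearest, so it is the rod's stand, and the enlarged crop confirms a post in its centre. Next I'll take closer wrist views.

```bash
cat >> h.py <<'E'
def down(yaw):
    c,s=np.cos(yaw),np.sin(yaw)
    return R.from_matrix(np.array([[c,s,0],[s,-c,0],[0,0,-1.]])).as_quat()
E
python3 - <<'E'
from h import *
ctrl.reach([0.44,0.26,0.36],down(np.radians(43)))
p,c=shot("wrist","c_mag"); np.save("c_mag.npy",np.array(c,dtype=object),allow_pickle=True)
ctrl.reach([0.45,-0.09,0.2],down(0.17)); print(ctrl.observe()["time_s"],ctrl.observe()["joint_pos"])
p,c=shot("wrist","c_rod"); np.save("c_rod.npy",np.array(c,dtype=object),allow_pickle=True)
E
```

```text
Traceback (most recent call last):
ValueError: could not broadcast input array from shape (3,3) into shape (3,)
```

View pics/c_mag.png

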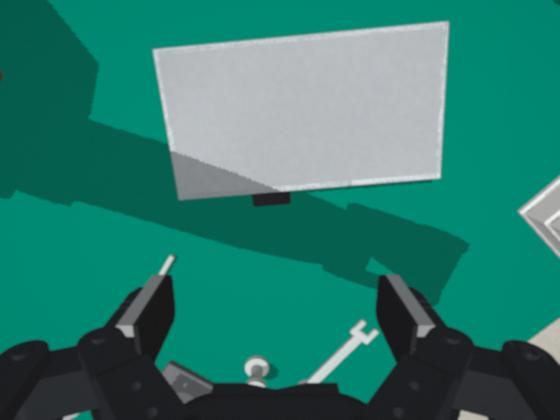

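The magazine's top corners show at about (153,49), (449,22), (441,180) and (178,200), with the knob at (271,198). The script stopped on a save bug, so I'll fix it and continue with a front view and a rod view.

```bash
cat >> h.py <<'E'
import pickle
def keep(c,n): pickle.dump(c,open(n+".pkl","wb"))
def load(n): return pickle.load(open(n+".pkl","rb"))
E
python3 - <<'E'
from h import *
p,c=shot("wrist","c_mag"); keep(c,"c_mag")
uv=[(153,49),(449,22),(441,180),(178,200)]
W=toplane(c,uv,.1); print(np.round(W,3)); 
print([np.linalg.norm(W[i]-W[(i+1)%4]) for i in range(4)])
# tilted view of the front: camera looking along mag +x and down
m=W.mean(0); ex=(W[0]-W[3]+W[1]-W[2]); ex/=np.linalg.norm(ex); ey=np.cross([0,0,1],ex)
print("ctr",m,"x",ex,"ang",np.degrees(np.arctan2(ex[1],ex[0])))
hole=m*[1,1,0]+[0,0,.06]-.08*ex-.095*ey; print("hole",hole)
# tool z tilted toward ex by 45deg ; camera looks along tool z tilted to tool +y
ok=False
for t in (50,40,30,20):
  for flip in (1,-1):
    z=np.array([0,0,-1])*np.cos(np.radians(t))+ex*np.sin(np.radians(t)); x=ey*flip; y=np.cross(z,x)
    q=R.from_matrix(np.c_[x,y,z]).as_quat()
    pos=hole-z*.13+[0,0,0.02]
    print(t,flip,ctrl.solve_ik(pos,q))
E
```

```text
[[0.259 0.272 0.1  ]
 [0.461 0.495 0.1  ]
 [0.582 0.387 0.1  ]
 [0.377 0.163 0.1  ]]
[np.float64(0.301021634438322), np.float64(0.16224306180081524), np.float64(0.3036123827659221), np.float64(0.16100858265437412)]
ctr [0.4195852  0.32898284 0.1       ] x [-0.74236293  0.66999797  0.        ] ang 137.93309211987102
hole [0.54262404 0.34590748 0.06      ]
50 1 [0.11834879 0.53436635 1.44204714 0.63093877 1.78192738 2.35686401]
50 -1 [ 0.11834879  0.53436635  1.44204714  0.63093877  1.78192738 -0.78472865]
40 1 [0.16697836 0.43157698 1.49662709 0.53150115 1.67675073 2.40187299]
40 -1 [ 0.16697836  0.43157698  1.49662709  0.53150115  1.67675073 -0.73971967]
30 1 [0.22814241 0.3362641  1.55120299 0.42274883 1.57269874 2.46504426]
30 -1 [ 0.22814241  0.3362641   1.55120299  0.42274883  1.57269874 -0.67654839]
20 1 [0.3020601  0.25211658 1.60427163 0.30021087 1.4730858  2.54920585]
20 -1 [ 0.3020601   0.25211658  1.60427163  0.30021087  1.4730858  -0.5923868 ]
```

```bash
python3 - <<'E'
from h import *
ex=np.array([-0.74236293,0.66999797,0]);ey=np.cross([0,0,1],ex);hole=np.array([0.5426,0.3459,.06])
t=np.radians(40);z=np.array([0,0,-1])*np.cos(t)+ex*np.sin(t); x=ey; y=np.cross(z,x)
q=R.from_matrix(np.c_[x,y,z]).as_quat()
ctrl.reach(hole-z*.16+[0,0,0.02],q); ctrl.pause(.2)
p,c=shot("wrist","d_hole"); keep(c,"d_hole"); print(proj(c,hole))
ctrl.reach([0.45,-0.09,0.2],down(0.17)); ctrl.pause(.2);print(ctrl.observe()["time_s"],ctrl.observe()["joint_pos"])
p,c=shot("wrist","d_rod"); keep(c,"d_rod")
E
```

```text
[[275.80458635 175.79976566]]
7.75 [-3.14247079e-01 -2.83452506e-01  2.10990536e+00  8.03079104e-05
  1.31526839e+00 -4.84352602e-01]
```

View pics/d_hole.png

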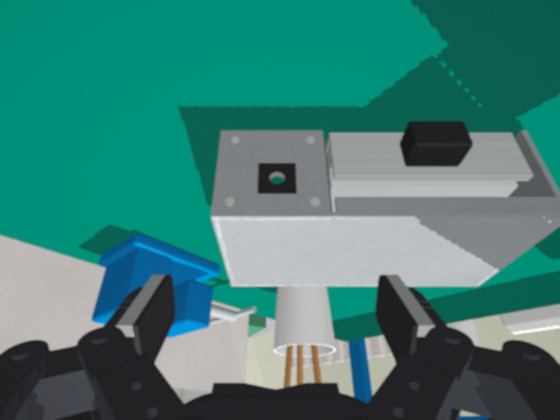

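View pics/d_rod.png

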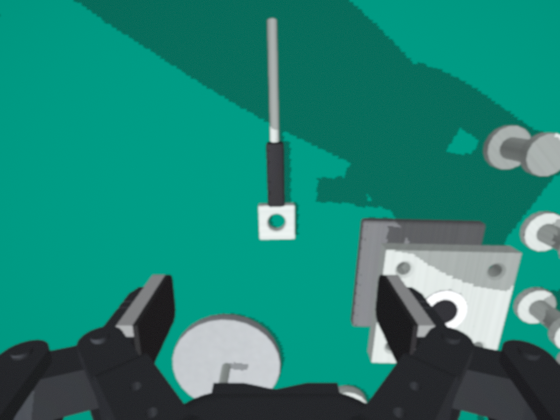

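The front view has the access hole at (277,178), 2 px from the prediction of (276,176), so the magazine fit is good. The rod view shows the eye at (276,221), the handle from (276,142) to (276,205) and the tip at (272,18).

```bash
python3 - <<'E'
from h import *
c=load("d_rod"); 
eye=toplane(c,(276.5,221.5),.01)[0]; tip=toplane(c,(272.3,19),.012)[0]; hf=toplane(c,(275,142),.016)[0]; hb=toplane(c,(276,205),.016)[0]
d=(tip-eye)[:2]; print(eye,tip,hf,hb,np.linalg.norm(d),np.linalg.norm(hf-hb),np.degrees(np.arctan2(d[1],d[0])))
p,ct=shot("top","e_top")
e2=toplane(ct,(287.5,238.3),.01)[0];t2=toplane(ct,(238.7,248),.01)[0];d=(t2-e2)[:2];print(e2,t2,np.linalg.norm(d),np.degrees(np.arctan2(d[1],d[0])))
for n,z in [("release_rod",.01),("post",.012),("valve",.07)]:
    for q in ctrl.cut_out(p,n)[:3]:
        ys,xs=np.nonzero(q["pixels"]);print(n,q["score"],toplane(ct,(xs.mean(),ys.mean()),z))
save(p["image"],"e_c",5,(230,170,130,100))
E
```

```text
[ 0.45658307 -0.12084562  0.01      ] [0.423183  0.0517015 0.012    ] [ 0.44209854 -0.04524323  0.016     ] [ 0.45294125 -0.10272865  0.016     ] 0.17575003018968127 0.05849903923729946 100.95529379740894
[ 0.45376596 -0.12515782  0.01      ] [0.4198147  0.04778327 0.01      ] 0.17624218546942677 101.10688023302319
post 0.93 [[ 0.33241421 -0.64664148  0.012     ]]
post 0.77 [[ 0.43032965 -0.29830389  0.012     ]]
post 0.68 [[ 0.34512233 -0.48666067  0.012     ]]
valve 0.64 [[ 0.60234185 -0.15476499  0.07      ]]
```

View pics/e_c.png

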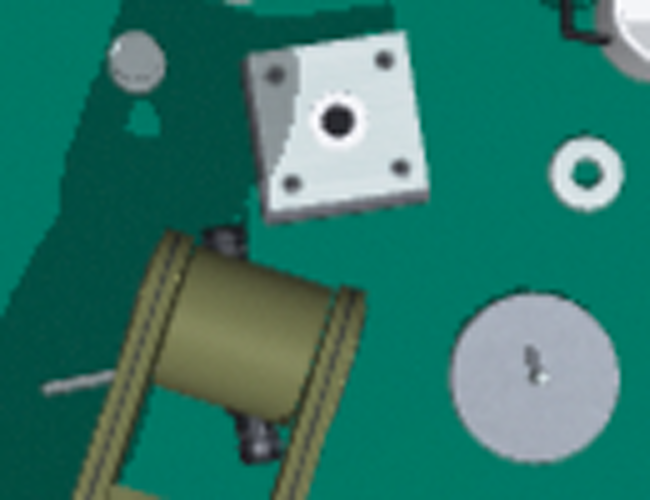

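```bash
python3 - <<'E'
from h import *
q=down(np.radians(11.0)); P=np.array([.4465,-.0765])
ctrl.reach([*P,.08],q)
print(ctrl.move_straight([*P,.018],speed=.08,stop_force=15), ctrl.observe()["tcp_pos"])
ctrl.grip(0.0,60); o=ctrl.observe(); print(o["opening"],o["tcp_pos"],o["ft_force"])
ctrl.move_straight([*P,.12],speed=.15); o=ctrl.observe(); print(o["opening"],o["ft_force"],o["time_s"])
p,c=shot("wrist","f"); p,c=shot("scene"); save(p["image"],"f_s",4,(230,130,140,100))
E
```

```text
False [ 0.44701092 -0.07664696  0.01847489]
0.013871134464925959 [ 0.44687149 -0.07658662  0.0183805 ] [-0.68426255 -0.74763387  2.37268887]
0.013963425030068982 [-0.79440374  0.3379418  -1.0476412 ] 10.95
```

View pics/f.png

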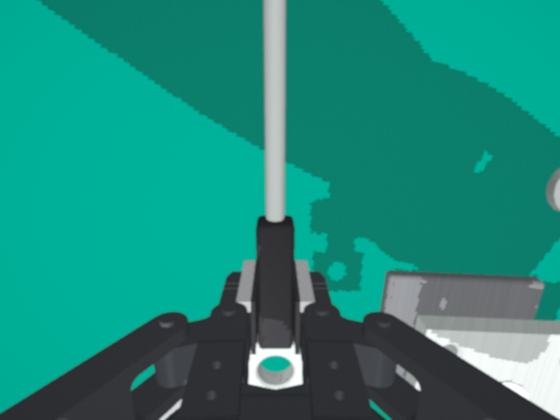

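View pics/f_s.png

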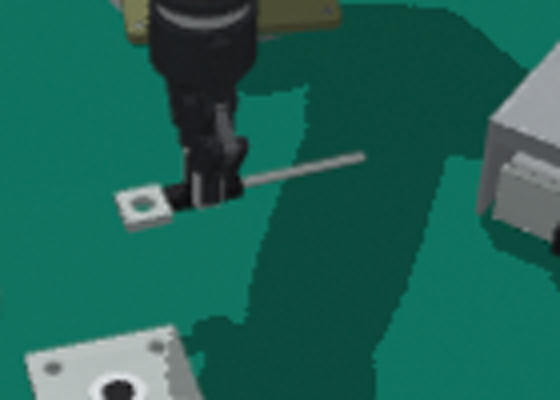

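The rod is held: it runs straight up the picture at column 274, handle front at (275,217), eye at (275,368). I'll compute where it sits in the tool frame, along its axis and in pitch.

```bash
python3 - <<'E'
from h import *
p=ctrl.grab_frame("wrist"); M=np.array(p["mount"]); K=np.array(p["camera_matrix"])
c=(K,M[:3,:3],M[:3,3])
print("handle front",toplane(c,(275,217),.0024)); print("handle/tab",toplane(c,(275,348),.0024),"eye",toplane(c,(276,369),.0084))
print(proj(c,np.array([[0,-.03,.0024],[0,-.03,.0104],[0,0.047,.0084],[0,-.129,.0104]])))
g=p["image"]
for v in (2,60,120,200):
    row=g[v].mean(1); e=np.abs(np.diff(row)); s=np.argsort(e[240:310])[-4:]+240; print(v,sorted(s))
print(toplane(c,[(264,2),(285,2),(264.5,200),(285,200)],.0104))
E
```

```text
handle front [[-0.00029296 -0.03436854  0.0024    ]]
handle/tab [[-0.00027841  0.02845492  0.0024    ]] eye [[0.00021167 0.04546648 0.0084    ]]
[[275.71978243 227.23804031]
 [275.68539822 220.89614978]
 [275.56310945 371.57470484]
 [275.92263781 -52.87948821]]
2 [np.int64(262), np.int64(263), np.int64(285), np.int64(286)]
60 [np.int64(263), np.int64(264), np.int64(284), np.int64(285)]
120 [np.int64(263), np.int64(264), np.int64(284), np.int64(285)]
200 [np.int64(263), np.int64(264), np.int64(265), np.int64(285)]
[[-0.0042365  -0.1124432   0.0104    ]
 [ 0.00325534 -0.11244465  0.0104    ]
 [-0.00470177 -0.03925687  0.0104    ]
 [ 0.00390142 -0.0392592   0.0104    ]]
```

```bash
cat >> h.py <<'E'
ang=np.radians(47.8+90); ex=np.array([np.cos(ang),np.sin(ang),0]); ey=np.cross([0,0,1],ex)
hole=np.array([.5422,.3455,.06]); qmag=down(np.radians(47.8))
def tcp_for(s,tip=.132): return hole+(s-tip)*ex+[0,0,.0104]
E
python3 - <<'E'
from h import *
a=tcp_for(-.06); 
ctrl.reach([a[0],a[1],.16],qmag); ctrl.move_straight(a,speed=.15)
ctrl.move_straight(tcp_for(-.008),speed=.08); ctrl.pause(.2)
o=ctrl.observe(); print(o["tcp_pos"]-tcp_for(-.008),o["time_s"],o["joint_pos"],o["ft_force"])
p,c=shot("scene"); save(p["image"],"g_s",5,(370,130,140,110)); print((proj(c,hole)-[370,130])*5)
p,c=shot("wrist","g_w"); print(proj(c,hole))
E
```

```text
[ 3.49869870e-04 -3.36124428e-04  3.92800406e-06] 14.2667 [ 2.93266327e-01  3.67677340e-01  1.66931745e+00 -8.87984905e-05
  1.10445765e+00 -5.40436990e-01] [-0.93710773  0.03946949 -1.60845481]
[[265.91373053 342.98016609]]
[[273.09111855 -94.24189099]]
```

View pics/g_s.png

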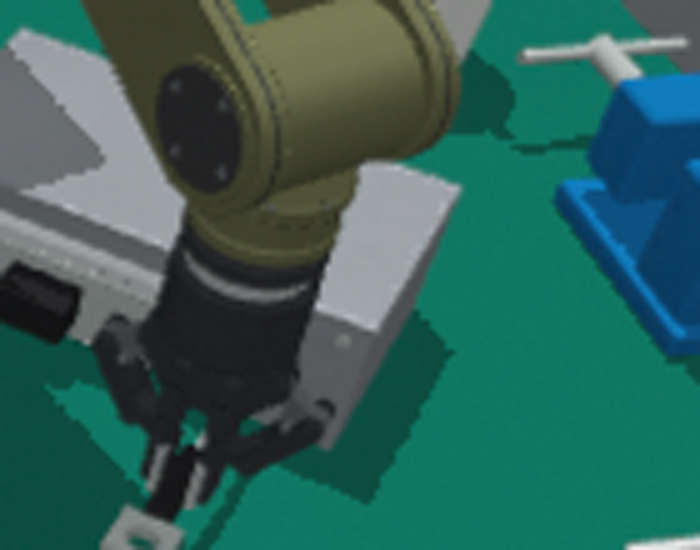

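View pics/g_w.png

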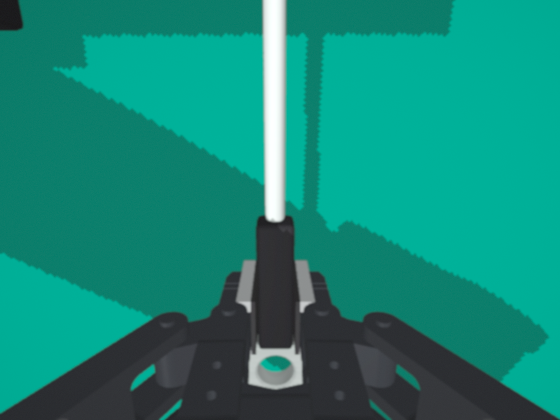

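The gripper hides the hole in both views, so I'll go in by feel with a force stop.

```bash
python3 - <<'E'
from h import *
def s_now(): o=ctrl.observe(); return ((o["tcp_pos"]-hole)@ex+.132)*1000, o["ft_force"]@ex, o["ft_force"]@ey, o["ft_force"][2]
h=ctrl.move_straight(tcp_for(.045),speed=.05,stop_force=4); print(h,np.round(s_now(),1))
if not h:
    for s in np.arange(.048,.0745,.002):
        h=ctrl.move_straight(tcp_for(s),speed=.02,stop_force=15); print(h,np.round(s_now(),1))
        if h: break
        if abs(s_now()[1])>12: break
p,c=shot("top"); save(p["image"],"h_t",5,(120,170,120,110))
p,c=shot("wrist","h_w")
print(ctrl.observe()["time_s"])
E
```

```text
False [44.7  0.3 -0.  -1.4]
False [48.  -0.2  0.1 -1.7]
False [50.1 -1.4  0.  -0.9]
False [52.1  0.2 -0.9 -1.2]
False [54.1  1.  -0.7 -1. ]
False [55.9 -1.2 -0.7 -1.5]
False [56.7 -5.2  0.  -0.6]
False [58.2 -6.6  1.1 -1. ]
False [60.  -7.5  1.  -1.2]
False [63.3 -4.3  1.1 -0.8]
False [65.8 -5.2  0.2 -0.6]
False [67.8 -5.2  1.1 -1. ]
False [69.6 -5.   1.  -1.2]
False [71.3 -5.5 -0.6 -1.3]
False [72.6 -8.1  0.3 -0.8]
19.225
```

View pics/h_t.png

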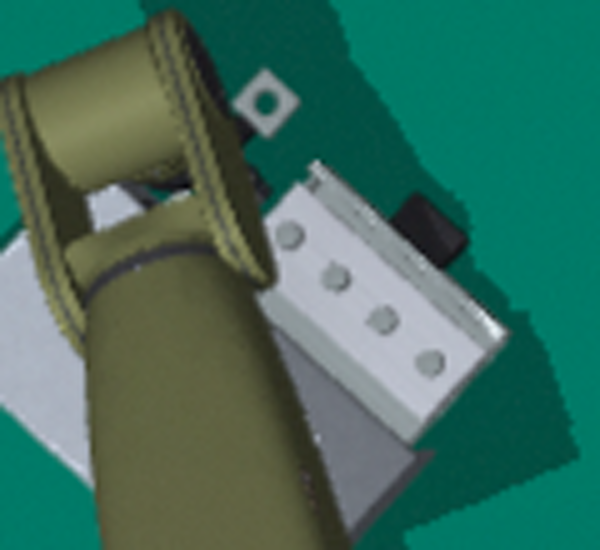

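View pics/h_w.png

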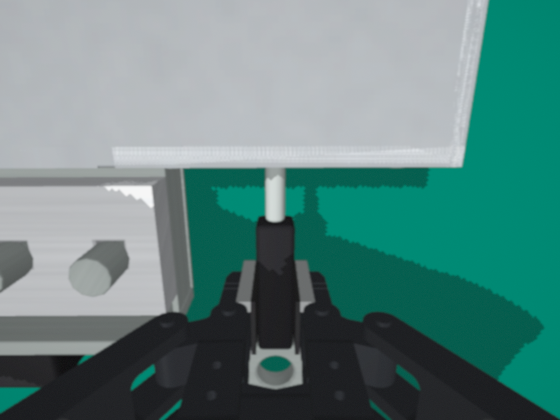

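The tray has sprung out, with four pins in a row; in the top crop they are at (288,235), (337,278), (383,320) and (431,362). I'll withdraw, then view the post and valve from two opposite yaws so that camera-mount bias cancels.

```bash
python3 - <<'E'
from h import *
ctrl.move_straight(tcp_for(-.04),speed=.15); a=tcp_for(-.04); ctrl.move_straight([a[0],a[1],.17],speed=.2)
for i,y in enumerate((40,220)):
    v=np.array([np.sin(np.radians(y)),-np.cos(np.radians(y))])  # tool y
    ctrl.reach([*(np.array([.515,-.225])-.03*v),.30],down(np.radians(y))); ctrl.pause(.3)
    p,c=shot("wrist",f"i{i}"); keep(c,f"i{i}")
    for n,z in (("post",.012),("valve",.07)):
        for q in ctrl.cut_out(p,n)[:2]:
            ys,xs=np.nonzero(q["pixels"]);print(i,n,round(q["score"],2),(xs.mean().round(1),ys.mean().round(1)),toplane(c,(xs.mean(),ys.mean()),z))
print(ctrl.observe()["time_s"])
E
```

```text
0 post 0.88 (np.float64(12.6), np.float64(335.3)) [[ 0.36292182 -0.62125412  0.012     ]]
0 post 0.59 (np.float64(49.5), np.float64(257.7)) [[ 0.34341933 -0.48042129  0.012     ]]
0 valve 0.94 (np.float64(372.6), np.float64(204.9)) [[ 0.59383773 -0.15353972  0.07      ]]
1 post 0.91 (np.float64(363.8), np.float64(190.2)) [[ 0.4329642  -0.29752074  0.012     ]]
1 post 0.68 (np.float64(274.4), np.float64(218.8)) [[ 0.49367954 -0.19764064  0.012     ]]
1 valve 0.93 (np.float64(173.2), np.float64(191.6)) [[ 0.60850485 -0.16662133  0.07      ]]
26.0583
```

View pics/i0.png

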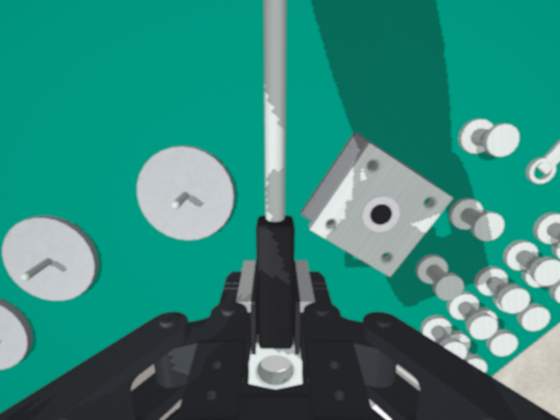

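View pics/i1.png

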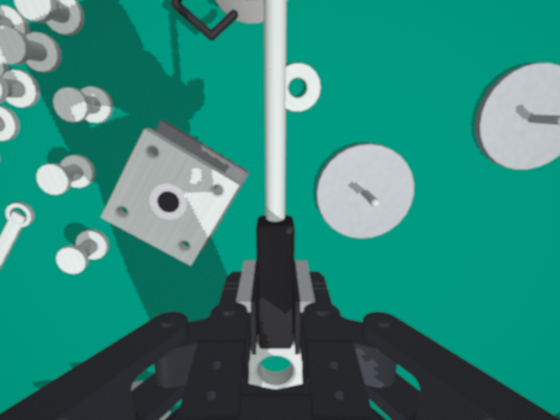

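```bash
python3 - <<'E'
from h import *
a=cv2.imread("pics/i0.png");b=cv2.imread("pics/i1.png")
f=lambda im,x,y:cv2.resize(im[y:y+110,x:x+130],None,fx=3,fy=3,interpolation=cv2.INTER_CUBIC)
cv2.imwrite("pics/i_z1.png",np.vstack([np.hstack([f(a,125,140),f(b,305,135)])]))
g=lambda im,x,y:cv2.resize(im[y:y+155,x:x+155],None,fx=2.5,fy=2.5,interpolation=cv2.INTER_CUBIC)
cv2.imwrite("pics/i_z2.png",np.hstack([g(a,300,130),g(b,98,118)]))
E
```

```text
(no output)
```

View pics/i_z1.png

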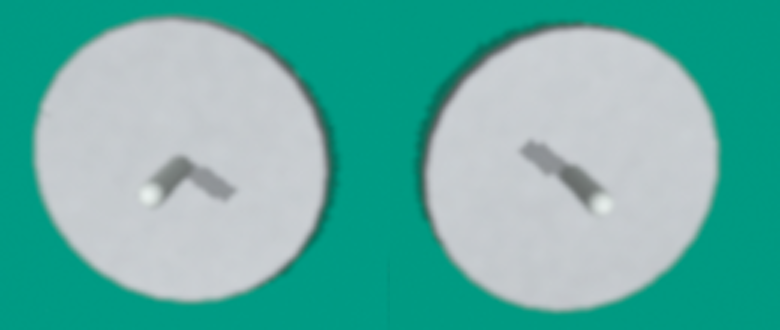

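View pics/i_z2.png

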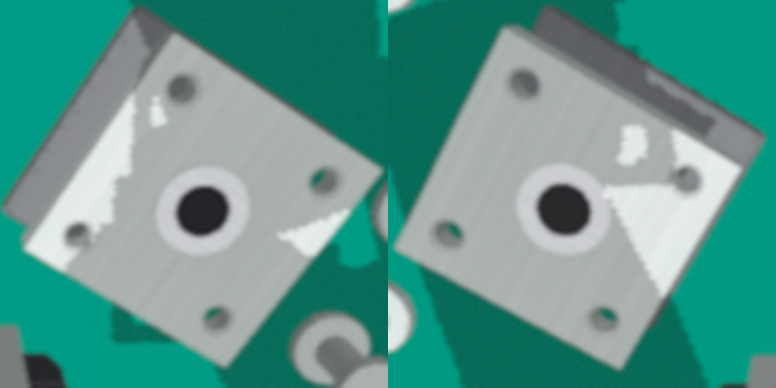

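```bash
python3 - <<'E'
from h import *
a,b=load("i0"),load("i1")
def pr(n,u,v,z):
    A=toplane(a,u,z)[:,:2];B=toplane(b,v,z)[:,:2]
    print(n,A.round(4).tolist(),B.round(4).tolist(),"mean",((A+B)/2).round(4).tolist())
pr("disc",(185.5,193),(365.3,191),.012); pr("posttop",(175,204.7),(375.3,203),.0585)
h0=[(372.8,165.2),(429.2,202.4),(386.8,257.6),(331.6,224)];h1=[(184.4,245.6),(122,211.6),(152.8,151.6),(217.2,190)]
pr("ctr",(381.2,214.4),(168.8,202),.07); pr("holes",h0,h1,.07)
E
```

```text
disc [[0.4291, -0.2939]] [[0.4307, -0.298]] mean [[0.4299, -0.2959]]
posttop [[0.4299, -0.2954]] [[0.4295, -0.2961]] mean [[0.4297, -0.2958]]
ctr [[0.6086, -0.1552]] [[0.6055, -0.154]] mean [[0.607, -0.1546]]
holes [[0.5635, -0.1228], [0.6385, -0.1123], [0.6501, -0.1874], [0.5748, -0.1981]] [[0.563, -0.1234], [0.6382, -0.1124], [0.649, -0.1879], [0.5736, -0.1982]] mean [[0.5632, -0.1231], [0.6384, -0.1123], [0.6496, -0.1877], [0.5742, -0.1981]]
```

Both views agree to about 1 mm: post at (0.430,-0.296) and four consistent holes 76 mm apart. Now I'll bring the eye over the post and check through it.

```bash
cat >> h.py <<'E'
post=np.array([.4297,-.2958]); holes=np.array([[.5632,-.1231],[.6384,-.1123],[.6496,-.1877],[.5742,-.1981]])
yr=np.radians(11.); rd=np.array([-np.sin(yr),np.cos(yr)])
E
python3 - <<'E'
from h import *
T=post+.045*rd
ctrl.reach([*T,.15],down(yr)); ctrl.move_straight([*T,.085],speed=.1); ctrl.pause(.2)
o=ctrl.observe(); print(o["tcp_pos"][:2]-T,o["time_s"])
p,c=shot("wrist"); save(p["image"],"j",4,(200,310,150,110)); print((proj(c,[*post,.059])-[200,310])*4)
p,c=shot("scene"); save(p["image"],"j_s",5,(170,140,130,110))
E
```

```text
[ 0.00055853 -0.00040962] 29.4
[[298.28915503 128.80646079]]
```

View pics/j.png

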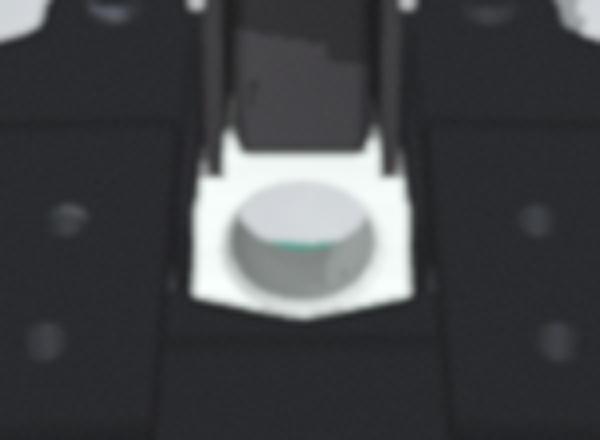

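View pics/j_s.png

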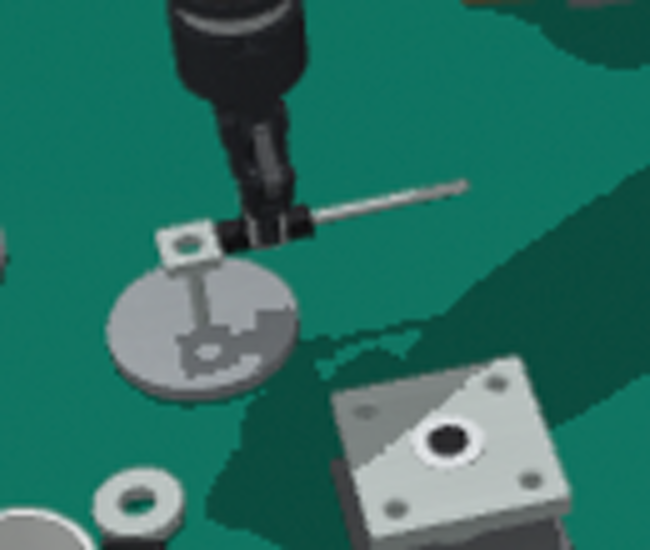

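Scene crop: the post stands straight under the tab (eye at (187,243), post below it). Now lowering under a force stop.

```bash
python3 - <<'E'
from h import *
T=post+.045*rd-[.0005,-.0004]
h=ctrl.move_straight([*T,.060],speed=.04,stop_force=4); o=ctrl.observe(); print(h,o["tcp_pos"],o["ft_force"])
if not h or o["tcp_pos"][2]<.065:
    h=ctrl.move_straight([*T,.030],speed=.05,stop_force=5); o=ctrl.observe(); print(h,o["tcp_pos"],o["ft_force"])
p,c=shot("scene"); save(p["image"],"k_s",5,(170,140,130,110)); p,c=shot("wrist"); save(p["image"],"k",4,(200,310,150,110))
E
```

```text
False [ 0.42070988 -0.25129116  0.06003598] [-0.41283082 -0.17435898 -0.99979346]
True [ 0.41994001 -0.25071096  0.03040823] [0.0287889  1.25967241 3.55131538]
```

View pics/k_s.png

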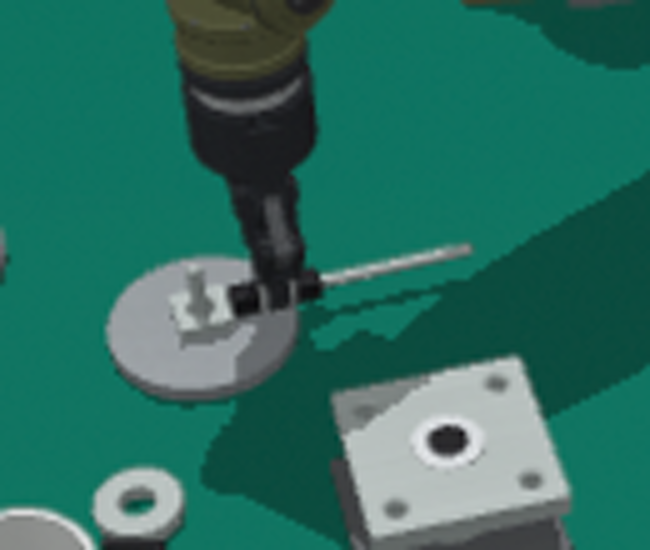

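View pics/k.png

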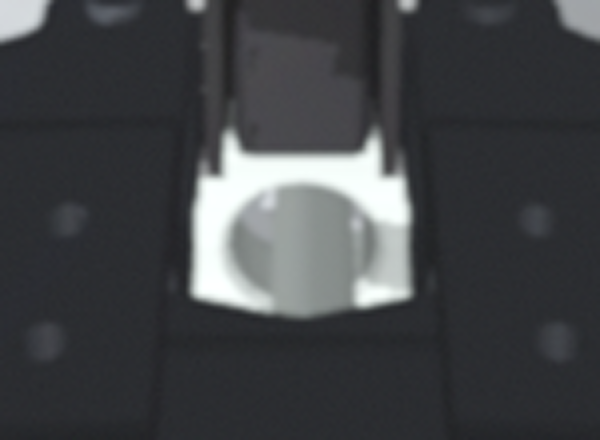

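The eye is round the post and resting on the disc. I'll release it and look at the tray from two opposite yaws.

```bash
cat >> h.py <<'E'
mo=hole*[1,1,0]+.08*ex+.095*ey
pin_nom=np.array([(mo-.128*ex+y*ey)[:2] for y in (-.021,.023,.067,.111)])
E
python3 - <<'E'
from h import *
ctrl.grip(.05); o=ctrl.observe(); T=o["tcp_pos"]
ctrl.move_straight([T[0],T[1],.15],speed=.2)
p,c=shot("scene"); save(p["image"],"l_s",5,(170,140,130,110))
ctr=pin_nom.mean(0)
for i,y in enumerate((47.8,47.8+180)):
    v=np.array([np.sin(np.radians(y)),-np.cos(np.radians(y))])
    try: ctrl.reach([*(ctr-.02*v),.26],down(np.radians(y)))
    except Exception as e: print(e); continue
    ctrl.pause(.3); p,c=shot("wrist",f"m{i}"); keep(c,f"m{i}"); print(proj(c,np.c_[pin_nom,np.full(4,.074)]).round(1).tolist())
print(ctrl.observe()["time_s"],ctrl.observe()["joint_pos"])
E
```

```text
[[343.9, 210.8], [297.7, 210.8], [251.6, 210.8], [205.4, 210.9]]
[[206.3, 208.3], [252.5, 208.3], [298.8, 208.4], [345.0, 208.4]]
37.2583 [ 2.74559204e-01 -1.39778195e-01  1.88757970e+00 -4.65641877e-06
  1.39380163e+00  2.58186887e+00]
```

View pics/l_s.png

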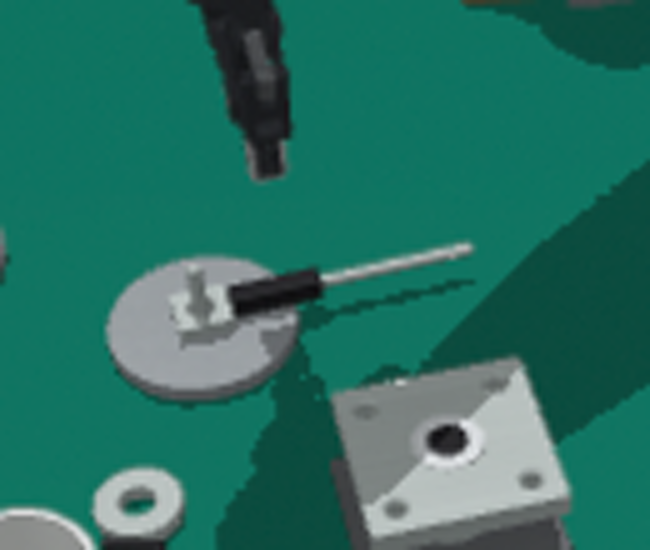

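View pics/m0.png

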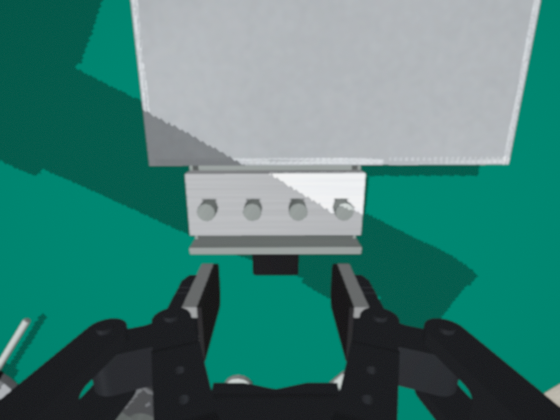

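View pics/m1.png

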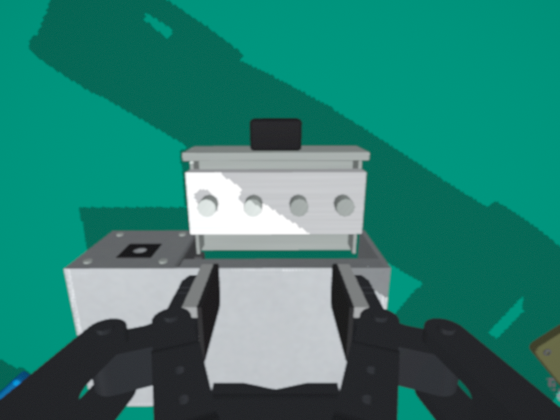

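Wrist views: the rod hangs on its post, and the pins at m0 (206..344,210) match my prediction to about 1 px. Now the first pin.

```bash
cat >> h.py <<'E'
yp=np.radians(-42.2); qp=down(yp)
pins=pin_nom-.0006*ex[:2]
def pick(i):
    P=pins[i]; ctrl.grip(.036,60)
    ctrl.reach([*P,.15],qp)
    h=ctrl.move_straight([*P,.071],speed=.12,stop_force=12); print("down",h,ctrl.observe()["tcp_pos"].round(4))
    if h: return False
    ctrl.grip(0,60); print("open",ctrl.observe()["opening"])
    h=ctrl.move_straight([*P,.18],speed=.2); o=ctrl.observe(); print("lift",o["opening"],o["ft_force"].round(1),o["time_s"]); return True
def place(j,off=(0,0)):
    H=holes[j]+off
    ctrl.reach([*H,.18],qp); ctrl.move_straight([*H,.136],speed=.15); ctrl.pause(.15)
    e=ctrl.observe()["tcp_pos"][:2]-H
    r=0
    for k in range(25):
        d=np.array([0,0]) if k==0 else (.0008+.00012*k)*np.array([np.cos(k*2.4),np.sin(k*2.4)])
        G=H+d-e
        if k: ctrl.move_straight([*G,ctrl.observe()["tcp_pos"][2]+.002],speed=.05)
        h=ctrl.move_straight([*G,.0862],speed=.04,stop_force=6); o=ctrl.observe()
        print("ins",k,h,o["tcp_pos"].round(4),o["ft_force"].round(1))
        if o["tcp_pos"][2]<.0905: break
    else: return False
    return True
def letgo():
    ctrl.grip(.036); o=ctrl.observe()["tcp_pos"]; ctrl.move_straight([o[0],o[1],.16],speed=.2)
E
python3 - <<'E'
from h import *
if pick(0):
    p,c=shot("wrist","n0"); p,c=shot("scene"); save(p["image"],"n_s",4,(330,120,150,130))
E
```

```text
down False [0.5291 0.2583 0.0718]
open 0.01538488910363417
lift 0.015120980096176791 [-0.2 -0.1 -1.1] 40.7
```

View pics/n0.png

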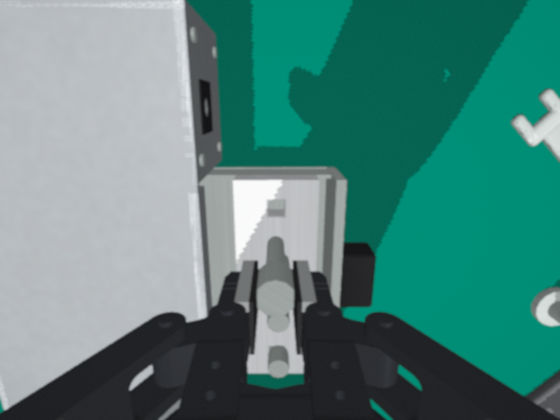

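View pics/n_s.png

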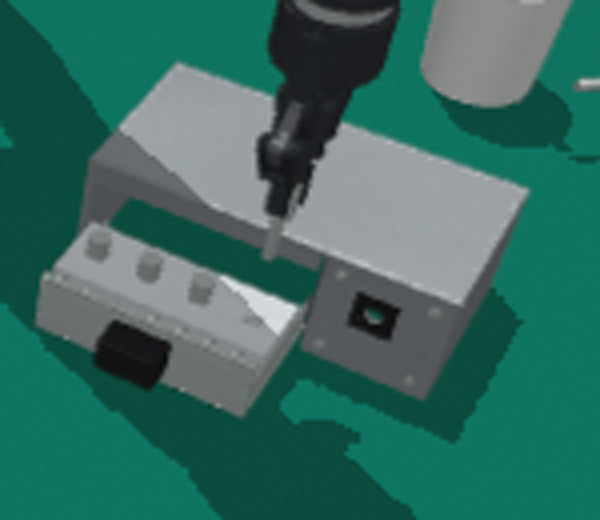

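The pin is held upright and straight (tip at (277,243) in the wrist view). I'll insert it now.

```bash
python3 - <<'E'
from h import *
ok=place(1)
print(ok)
p,c=shot("wrist","o0"); p,c=shot("scene"); save(p["image"],"o_s",5,(220,170,120,110)); print(ctrl.observe()["time_s"])
E
```

```text
ins 0 True [ 0.6389 -0.1125  0.0887] [0.4 0.8 3.1]
True
44.0417
```

View pics/o_s.png

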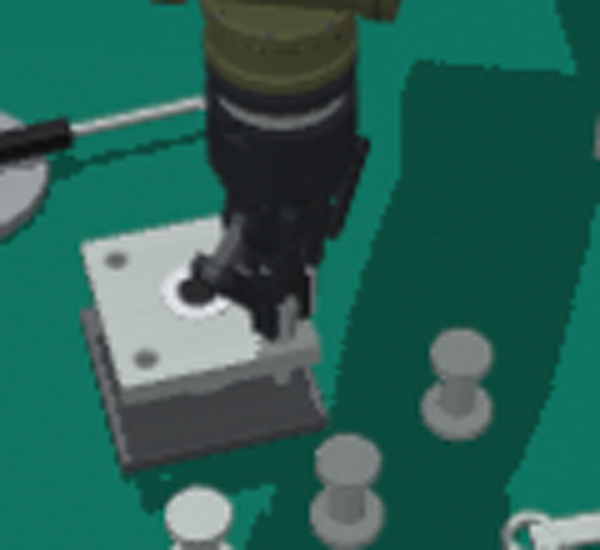

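It went in first time, and the pin's tip shows below the flange at (285,375). On to the others, checking each in the loop.

```bash
python3 - <<'E'
from h import *
letgo()
p,c=shot("wrist","q0")
for i,j in ((1,2),(2,0),(3,3)):
    if not pick(i): break
    o=ctrl.observe()["opening"]
    if o<.012: print("missed"); break
    if not place(j): break
    letgo()
p,c=shot("wrist","q1"); p,c=shot("scene"); save(p["image"],"q_s",5,(220,170,120,110)); save(p["image"],"q_t",4,(330,120,150,130)); print(ctrl.observe()["time_s"])
E
```

```text
down False [0.4996 0.2255 0.0717]
open 0.015290067786869234
lift 0.015099162663268825 [-0.2  0.4 -1.4] 48.3333
ins 0 True [ 0.6499 -0.1878  0.0886] [-1.   0.1  4.2]
down False [0.4701 0.1929 0.0716]
open 0.015191412799258458
lift 0.015274748521780653 [-0.8 -0.1 -1.5] 56.075
ins 0 True [ 0.5637 -0.1234  0.0885] [-0.6  0.7  3.4]
down False [0.4405 0.1602 0.0716]
open 0.015357892333417918
lift 0.015532206014865683 [-0.8 -0.  -1.1] 63.0917
ins 0 True [ 0.5747 -0.1985  0.0885] [-0.4 -0.6  2.8]
67.1667
```

View pics/q_s.png

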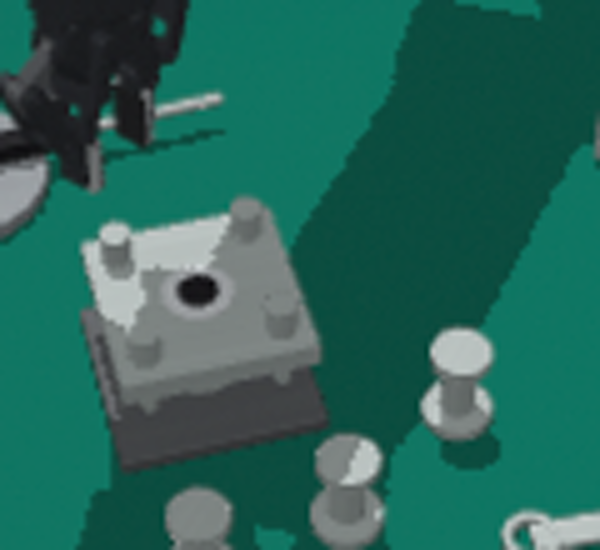

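View pics/q_t.png

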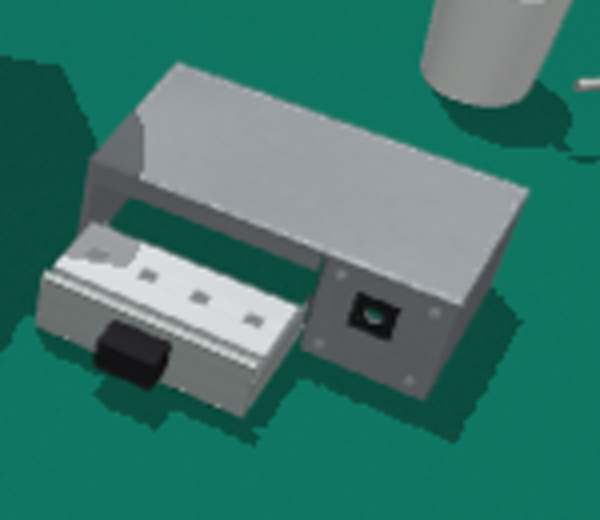

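All four pins are home: heads on the flange, tips visible below, tray sockets empty. Now I'll push the tray shut with closed fingers.

```bash
python3 - <<'E'
from h import *
ctrl.grip(0,40)
P=lambda d,z: (mo-(.11+d)*ex+.045*ey)*[1,1,0]+[0,0,z]
ctrl.reach(P(.16,.16),qmag); ctrl.move_straight(P(.16,.05),speed=.15)
ctrl.pause(.1)
def st(): o=ctrl.observe(); return round(-((o["tcp_pos"]-mo)@ex+.11)*1000,1),round(o["ft_force"]@ex,1)
h=ctrl.move_straight(P(.04,.05),speed=.06,stop_force=20); print(h,st())
for d in np.arange(.035,.001,-.003):
    h=ctrl.move_straight(P(d,.05),speed=.03,stop_force=16); print(h,st())
    if h: break
    if st()[1]<-14: break
p,c=shot("top"); save(p["image"],"r_t",5,(110,180,120,110)); print(ctrl.observe()["time_s"])
E
```

```text
False (np.float64(40.1), np.float64(-4.4))
False (np.float64(35.8), np.float64(-7.1))
False (np.float64(33.0), np.float64(-7.8))
False (np.float64(30.1), np.float64(-7.2))
False (np.float64(27.0), np.float64(-7.3))
False (np.float64(23.6), np.float64(-5.8))
False (np.float64(20.4), np.float64(-5.5))
False (np.float64(17.4), np.float64(-5.2))
False (np.float64(14.3), np.float64(-4.6))
False (np.float64(11.7), np.float64(-6.6))
False (np.float64(11.4), np.float64(-17.2))
74.5417
```

View pics/r_t.png

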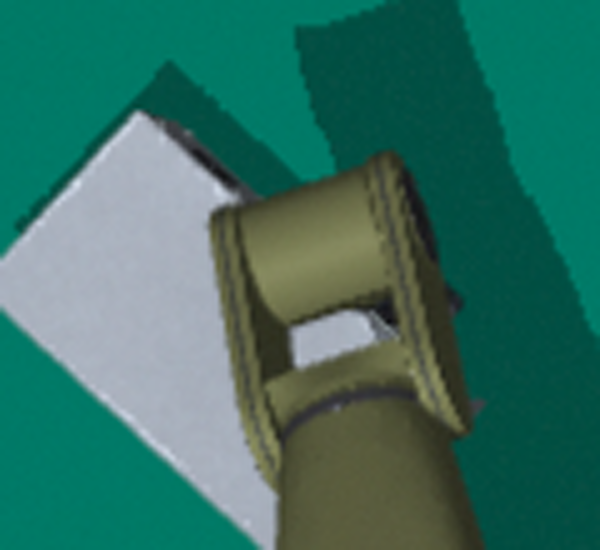

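It reached a hard stop at the shut depth (finger half-width of 11 mm in front of the knob face). I'll back off and check everything.

```bash
python3 - <<'E'
from h import *
P=lambda d,z: (mo-(.11+d)*ex+.045*ey)*[1,1,0]+[0,0,z]
ctrl.move_straight(P(.09,.05),speed=.1); ctrl.move_straight(P(.09,.3),speed=.25)
ctrl.reach([.35,.12,.4],down(.3)); ctrl.pause(1.0)
p,c=shot("top","s_top"); save(p["image"],"s_t",5,(90,180,130,120))
save(p["image"],"s_t2",5,(235,170,130,100))
p,c=shot("scene","s_s"); save(p["image"],"s_s1",4,(170,140,200,125)); print((proj(c,[*post,.012])-[170,140])*4)
print(ctrl.observe()["time_s"])
E
```

```text
[[161.33686244 253.11862056]]
78.625
```

View pics/s_s.png

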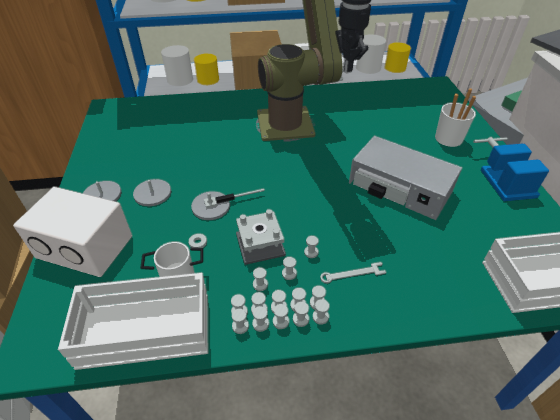

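View pics/s_t.png

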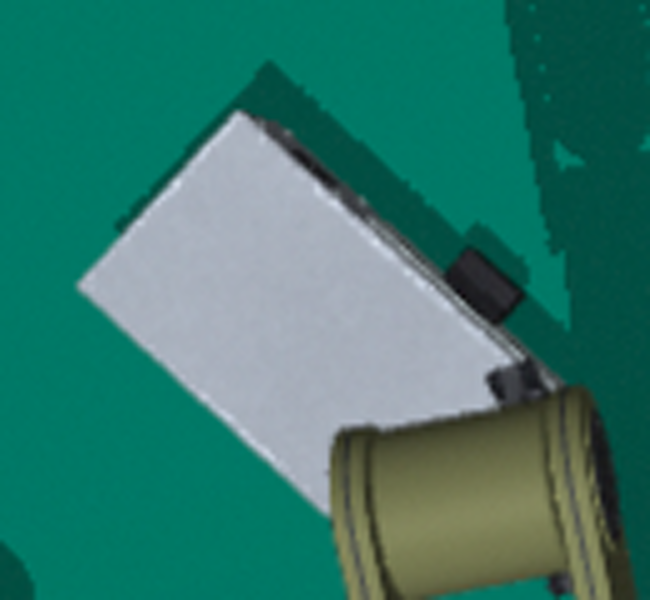

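View pics/s_t2.png

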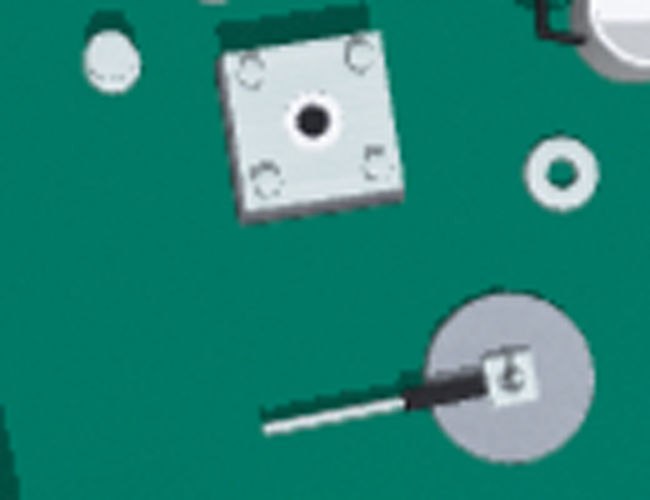

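View pics/s_s1.png

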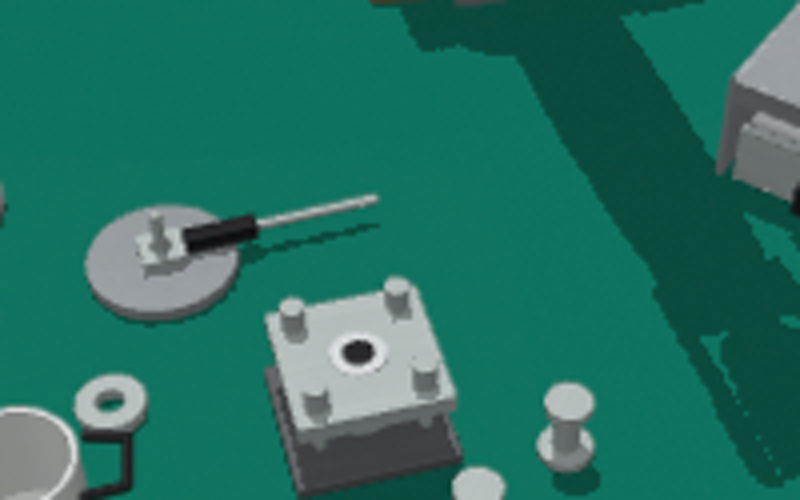

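The tray is latched shut and stayed there more than 2 s after I let go. The rod lies with its eye round the post, flat on the disc. All four heads sit on the flange and the bystanders are unmoved. Handing in.

```bash
python3 -c "
from h import *
print(ctrl.job_done()); print(ctrl.observe()['time_s'])"
```

```text
the job is handed in; nothing more can be done
None
the job is handed in; nothing more can be done
```

I finished the job and handed it in at about 79 s; no verdict was reported.

- **Tray release:** I pushed the rod through the access hole until the latch tripped, and the tray sprang out with four pins in it.
- **Rod:** I hung it by its eye over the nearest of the three look-alike posts. In the last pictures it lies flat on the disc with the eye round the post, and I saw no sign that it had been knocked aside.
- **Pins:** All four went into their own flange holes on the first try. The last pictures show the heads on the flange and the tips below it.
- **Tray shut:** I pushed it to a hard stop at about 17 N and it stayed shut after I backed off. The latch joint can't be read, so "latched" rests on the tray staying put.
- **Bystanders:** They looked unmoved in the last pictures; I did not measure them again.

Early on, the top and wrist cameras disagreed by 3 to 5 mm on the rod's position. I therefore measured the post and flange holes from two opposite wrist views, which agreed to about 1 mm. The valve's centre bore and the disc's outline agreed less well (3 to 4 mm), so I used neither.

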